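# Stack the counted parts bins on the stock desk

### The job

The count is done, so put the parts bins away: on the black dock build one stack from the bottom up, green bin first, then blue, then yellow on top, and set the red bin by itself on the wooden dock. Each bin's foot must sit fully home in the dock or bin beneath it. Keep every bin upright so nothing spills, and leave the scanner, stapler and mug where they are.

Things in the scene. Friction and masses are not known exactly. Their poses are not given: they have to be found in the camera images.
- green_bin: Green bin: open stacking bin, steel nuts fixed inside. Body 90 (x) x 60 mm (y), from 8 to 46 mm (rim) above the origin; walls 5, mouth 80 x 50. Foot 73 x 43, 8 deep, bevelled to 63 x 33; it drops into a bin's or dock's mouth (play 3.5 each way, x axes parallel, either way round) and the body rests on its rim: origin then 38 mm above the lower bin's. Origin: centre of the underside, z up.
- blue_bin: Blue bin: open stacking bin, brass pins fixed inside. Body 90 (x) x 60 mm (y), from 8 to 46 mm (rim) above the origin; walls 5, mouth 80 x 50. Foot 73 x 43, 8 deep, bevelled to 63 x 33; it drops into a bin's or dock's mouth (play 3.5 each way, x axes parallel, either way round) and the body rests on its rim: origin then 38 mm above the lower bin's. Origin: centre of the underside, z up.
- yellow_bin: Yellow bin: open stacking bin, black blocks fixed inside. Body 90 (x) x 60 mm (y), from 8 to 46 mm (rim) above the origin; walls 5, mouth 80 x 50. Foot 73 x 43, 8 deep, bevelled to 63 x 33; it drops into a bin's or dock's mouth (play 3.5 each way, x axes parallel, either way round) and the body rests on its rim: origin then 38 mm above the lower bin's. Origin: centre of the underside, z up.
- red_bin: Red bin: open stacking bin, copper discs fixed inside. Body 90 (x) x 60 mm (y), from 8 to 46 mm (rim) above the origin; walls 5, mouth 80 x 50. Foot 73 x 43, 8 deep, bevelled to 63 x 33; it drops into a bin's or dock's mouth (play 3.5 each way, x axes parallel, either way round) and the body rests on its rim: origin then 38 mm above the lower bin's. Origin: centre of the underside, z up.
- black_dock: Black dock: low black plastic frame fixed to the desk, 100 mm (its x) by 70 mm (its y) outside, 12 mm high, with a recess 80 x 50 mm that takes the foot of a bin. A seated bin rests on the frame's rim, its origin 4 mm above this origin. Origin: centre of the underside, z up.
- wood_dock: Wooden dock: low brown wooden frame fixed to the desk, 100 mm (its x) by 70 mm (its y) outside, 12 mm high, with a recess 80 x 50 mm that takes the foot of a bin. A seated bin rests on the frame's rim, its origin 4 mm above this origin. Origin: centre of the underside, z up.
- scanner: Bystander: grey barcode scanner with blue ends, lying on the desk, 200 mm long (its x, head at +x), up to 62 mm wide and 45 mm high. Origin: underside, 2 mm from mid-length.
- stapler: Bystander: pink and black stapler, 105 x 34 mm, 42 mm high. Origin: centre of the underside, long along its x.
- mug: Bystander: blue ceramic mug, 80 mm across, 90 mm high, handle at its +y. Origin: centre of the underside.
Things that resemble listed ones, but are neither listed nor needed, are in the scene too. Several things look just like the black_dock: the one meant starts farthest to the robot's left.

How it is judged:
By the outcome, as a careful person would: the job done as asked, in the order asked, and still so for the second after the job is handed in, with the robot touching nothing.
It also fails if it takes over 120 s, if anything falls off the work surface, if the arm or the gripper's body presses on something with over 40 N, if the wrist force passes 120 N, or if a joint passes its speed limit or range.

### The arm

A 7-joint arm with a two-finger parallel gripper is mounted at the origin on the work surface. World frame = base frame: x ahead of the robot, y to its left, z up, the work surface at z = 0. Lengths are in m, angles in rad, forces in N, time in s.
With the tool pointing down it reaches from about 0.4 to 0.85 m from the base axis. Payload 10.4 kg.
Tool frame: the origin (TCP) lies at the very end of the fingers, on their centre line; the grasp point (between the pads) lies r.tcp_to_grasp behind it (r.tcp_to_grasp is the distance from the TCP to the grasp point, in m); z points along the fingers, y is the line along which they close (so a half turn about z gives the same grasp; the last joint's range is limited). The gripper opens to 87 mm and grips with 3 to 60 N. Pads are 19 mm wide; open, the fingers measure 117 mm over their backs; the gripper's body (75 mm by 190 mm) begins 51 mm behind the grasp point.
Start: joints at [-1.356, 0.332, -0.065, 1.46, 0.022, 1.35, -0.088], TCP at [0.147, 0.607, 0.223] pointing down, gripper open.
Joint ranges: [-2.6, 2.6], [-0.5, 2.12], [-1.47, 1.34], [0.16, 2.42], [-1.27, 4.41], [0.06, 2.06], [-2.6, 2.6]. Speed limits (rad/s): [2.22, 2.22, 2.79, 2.79, 3.14, 3.14, 3.14].

### API

Orientations are given as a unit quaternion [x, y, z, w].
In Python, from bench import monitor, cams, ticket, r gives the robot as it stands.
- The arm moves only by the shell command python3 -m crank 'ROWS' [OPENING] [FORCE]. ROWS is a JSON object whose one key "steps" holds a list of rows, each a list of 2 entries, a list of its own where there are three numbers: the shift along the world's x, y, z in units of 25 mm (1.0 is 25 mm), then the turn, a rotation vector about the world's x, y, z in units of 5 degrees (1.0 is 5 degrees). In form: {"steps": [[[x, y, z], [ax, ay, az]], ...]}. A call has 1 to 10 rows; each row shifts and turns the commanded pose from where the row before left it; what a row does not reach is not made up. A row lasts 1/12 s, in which the tool goes at most 41.7 mm and 7.16 degrees, less where a joint would pass 70% of its speed; a pose out of reach is approached as far as the arm can. A call is refused whole if a number of a shift passes 1 or a number of a turn 1, either way. A call with a gripper value outside its range is refused whole. OPENING is the finger opening in mm, from 0 to 87, set as the call begins (- or left out, the last holds). The fingers move at their own pace and stop on an object; FORCE is the grip in N (left out, the last holds). Time passes only in rows, so rows that do not move let the fingers close. It gives the time, the measured TCP pose, the force, the opening and the grip force at its end, in the units of the state.
- monitor.read_state(): the state, without advancing time (a new reading comes with each control period).
- cams.camera(name): name is "side" or "top" or "wrist"; returns a dict with "pixels" (384x512x3 uint8, blue, green, red), "z_map" (384x512 float32, m along the optical axis (not along the pixel's ray), 0 where there is no reading), "vfov" (degrees; the focal length in pixels is half the picture's height over the tangent of half this angle, whatever the lens; pixels are square), "cx", "cy" (the principal point, pixels), "T" (4x4, takes a point from camera to world coordinates). Camera axes: x right, y up, looking along -z (the intrinsics and any distortion apply to the point x, -y, -z); pixel columns grow to the right and rows downward; lengths in m; the calibration is good to about 2 mm. A picture is of the moment at which its call begins.
- ticket.close_job(): hands the job in; it is judged then, once.
The state is a dict: "time": time; "joint_positions": joint angles; "joint_vel": joint speeds; "joint_torque": joint torques, N m; "ee_pos": TCP position; "eef_rot": TCP orientation; "ft_force": force on the tool from outside, world axes, zero at the start; "torque": the same for the moment, N m; "width": finger opening in m; "grip_force": force on a finger pad.
Only numpy, scipy, OpenCV 4.12 (cv2) and the standard library are available. Lean on these libraries where they do the work, as an engineer would, in place of code of your own. Each camera call takes 0.05 s, during which the arm holds its last target. There are 200 camera calls.

## Working session

There is one attempt and no reset: what is moved stays moved. The work goes in short steps, Python scripts to look and compute and a shell command to move; the robot and the scene stay as the last step left them, time stands still between calls to the robot, and variables do not carry over. Pictures are saved under pics/ and viewed, at most 14 in all, crops included, and the job is handed in when it is done.

```bash
ls; mkdir -p pics; python3 - <<'E'
from bench import monitor,cams,r
import cv2,numpy as np
for n in ["top","side","wrist"]:
    c=cams.camera(n); np.savez(f"/tmp/{n}.npz",**c); cv2.imwrite(f"pics/{n}0.png",c["pixels"])
    print(n,c["vfov"],c["cx"],c["cy"],[k for k in c if k not in("pixels","z_map")],np.round(c["T"],3).tolist())
s=monitor.read_state();print(s,r.tcp_to_grasp)
E
```

```text
pics
top 44.04228770584685 256.2811843846544 193.39509192574076 ['vfov', 'cx', 'cy', 'T'] [[-0.023, 0.993, -0.117, 0.255], [-1.0, -0.022, 0.002, -0.046], [-0.0, 0.117, 0.993, 1.899], [0.0, 0.0, 0.0, 1.0]]
side 50.566013511638204 252.454299511381 186.35477483639178 ['vfov', 'cx', 'cy', 'T'] [[0.901, 0.288, -0.325, -0.057], [-0.435, 0.597, -0.674, -1.158], [-0.0, 0.749, 0.663, 1.148], [0.0, 0.0, 0.0, 1.0]]
wrist 64.84977650224793 254.82898385285654 188.67837986081506 ['vfov', 'cx', 'cy', 'T'] [[0.236, -0.937, -0.257, 0.077], [0.972, 0.227, 0.064, 0.624], [-0.001, -0.265, 0.964, 0.385], [0.0, 0.0, 0.0, 1.0]]
{'time': 0.15, 'joint_positions': array([-1.35559583,  0.33273892, -0.06469249,  1.46072782,  0.02161062,
        1.34989688, -0.08849902]), 'joint_vel': array([-0.00051637, -0.00175673,  0.00033961, -0.00264371, -0.00127455,
       -0.00229467,  0.00150145]), 'joint_torque': array([ 1.33457361e-03, -6.23632622e+01,  2.49205838e-02, -3.90139818e+01,
       -6.13394729e-02,  3.73375160e-02,  6.41557335e-05]), 'ee_pos': array([0.14716931, 0.60713359, 0.22193888]), 'eef_rot': array([ 1.18613973e-01,  9.92940299e-01, -5.36540773e-04, -3.49288779e-05]), 'ft_force': array([-0.34386063,  0.30780748, -0.09825199]), 'torque': array([-0.01287315, -0.00281963,  0.00508342]), 'grip_force': 0.0, 'width': 0.08703748613013958} 0.0187
```

View pics/top0.png

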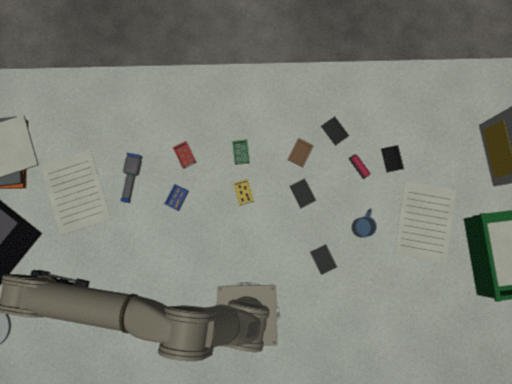

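View pics/side0.png

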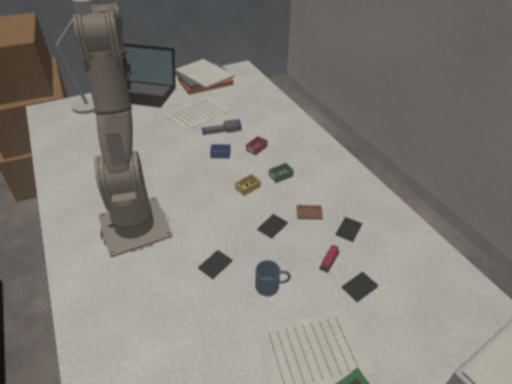

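The top view shows red (185,154), blue (177,196), green (241,152), yellow (244,192) and the wooden dock (301,152). The black look-alikes are at (335,131), (393,158), (303,193) and (324,259). The leftmost of those, at (303,193), is the one meant. In the side view, red is at (257,145), blue (220,151), green (281,172), yellow (248,184), wood (309,212) and the black dock (272,226).

```bash
cat > h.py <<'E'
import numpy as np,cv2
def ray(c,uv):
    uv=np.atleast_2d(uv).astype(float);f=192/np.tan(np.radians(float(c["vfov"]))/2)
    d=np.c_[(uv[:,0]-c["cx"])/f,-(uv[:,1]-c["cy"])/f,-np.ones(len(uv))]
    return c["T"][:3,3],d@c["T"][:3,:3].T
def onplane(c,uv,z):
    o,d=ray(c,uv);return o+d*((z-o[2])/d[:,2])[:,None]
def depth(c,uv):
    o,d=ray(c,uv);uv=np.atleast_2d(uv).astype(int);return o+d*c["z_map"][uv[:,1],uv[:,0]][:,None]
def tri(c1,p1,c2,p2):
    o1,d1=ray(c1,p1);o2,d2=ray(c2,p2);d1,d2=d1[0],d2[0]
    s=np.linalg.lstsq(np.c_[d1,-d2],o2-o1,rcond=None)[0]
    a,b=o1+s[0]*d1,o2+s[1]*d2;return (a+b)/2,np.linalg.norm(a-b)
HSV=dict(red=((172,110,40),(6,255,255)),blue=((108,110,40),(128,255,255)),green=((65,70,30),(90,255,255)),yellow=((20,90,80),(32,255,255)),wood=((5,70,40),(17,200,200)),black=((0,0,0),(180,120,62)))
def mask(c,name):
    h=cv2.cvtColor(c["pixels"],cv2.COLOR_BGR2HSV);lo,hi=HSV[name]
    if lo[0]>hi[0]: m=cv2.inRange(h,lo,(180,)+hi[1:])|cv2.inRange(h,(0,)+lo[1:],hi)
    else: m=cv2.inRange(h,lo,hi)
    return m
def blobs(c,name,amin=60):
    m=cv2.morphologyEx(mask(c,name),cv2.MORPH_CLOSE,np.ones((5,5)))
    return [k for k in cv2.findContours(m,cv2.RETR_EXTERNAL,cv2.CHAIN_APPROX_NONE)[0] if cv2.contourArea(k)>amin]
E
python3 - <<'E'
from h import *
C={n:dict(np.load(f"/tmp/{n}.npz")) for n in("top","side")}
for n in HSV:
  for cn in C:
    for k in blobs(C[cn],n,60):
      (u,v),wh,a=cv2.minAreaRect(k)
      if cv2.contourArea(k)>1500: continue
      hz=.012 if n in("wood","black") else .046
      p=onplane(C[cn],k[:,0],hz)[:,:2]
      q=cv2.minAreaRect((p*1000).astype(np.float32))
      print(n,cn,round(u),round(v),"rect mm",np.round(q[0]),np.round(q[1]),round(q[2]),"depth z",np.round(depth(C[cn],[[u,v]])[0],3))
E
```

```text
red top 360 166 rect mm [ 575. -462.] [93. 27.] 34 depth z [ 0.575 -0.463  0.042]
red top 184 154 rect mm [637. 233.] [88. 54.] 24 depth z [0.645 0.239 0.008]
red side 330 256 rect mm [ 567. -474.] [94. 23.] 34 depth z [ 0.569 -0.472  0.041]
blue top 176 197 rect mm [468. 265.] [55. 83.] 63 depth z [0.47  0.269 0.021]
green top 241 151 rect mm [644.   7.] [86. 51.] 4 depth z [0.65  0.008 0.015]
yellow top 243 192 rect mm [482.   1.] [89. 56.] 15 depth z [0.486 0.002 0.015]
yellow side 248 183 rect mm [474. -11.] [102.  78.] 14 depth z [0.494 0.027 0.009]
wood top 12 179 rect mm [557. 927.] [ 70. 100.] 2 depth z [0.549 0.9   0.064]
wood top 183 155 rect mm [641. 243.] [99. 47.] 31 depth z [0.641 0.243 0.014]
wood top 300 152 rect mm [ 642. -232.] [63. 96.] 62 depth z [ 0.643 -0.233  0.005]
wood side 309 212 rect mm [ 636. -233.] [61. 95.] 64 depth z [ 0.644 -0.222 -0.001]
wood side 206 86 rect mm [637. 924.] [175. 318.] 67 depth z [0.606 0.819 0.067]
black top 206 346 rect mm [-111.  156.] [56. 99.] 65 depth z [0.012 0.088 0.647]
black top 323 259 rect mm [ 211. -307.] [93. 62.] 23 de
[... 179 characters left out ...]
12 -0.609 -0.014]
black top 334 130 rect mm [ 728. -374.] [94. 66.] 34 depth z [ 0.731 -0.376  0.001]
black top 496 146 rect mm [  652. -1023.] [126. 318.] 85 depth z [ 0.632 -0.982  0.092]
black side 2 332 rect mm [-462. -249.] [377.  12.] 89 depth z [-0.725  0.309 -0.725]
black side 359 286 rect mm [ 602. -602.] [91. 59.] 11 depth z [ 0.607 -0.598  0.004]
black side 348 229 rect mm [ 722. -376.] [89. 57.] 34 depth z [ 0.728 -0.369  0.002]
black side 272 226 rect mm [ 470. -236.] [88. 57.] 26 depth z [ 0.474 -0.228  0.002]
black side 42 50 rect mm [-182. 1950.] [  58. 1025.] 2 depth z [-0.167  1.567  0.131]
black side 146 63 rect mm [ 447. 1531.] [1457.  374.] 79 depth z [0.357 1.106 0.129]
```

View pics/wrist0.png

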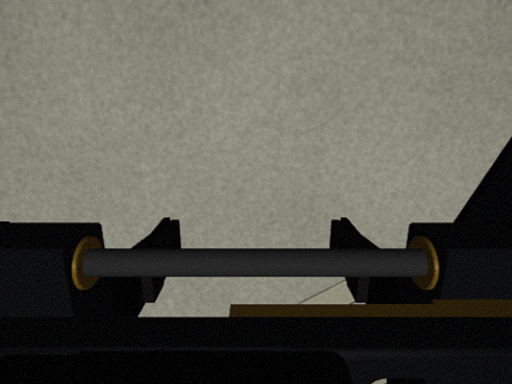

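The wrist view shows bare desk; the fingers fill rows above about 215, and the usable field is the upper half. The leftmost black dock is at (0.476,-0.234) and it is within reach. I'll move to look down on the bins from two places.

```bash
M='{"steps":[[[0,0,0],[0,0,0]]]}'
python3 -m crank '{"steps":[[[1,-1,0.2],[0,0,0.15]],[[1,-1,0.2],[0,0,0.15]],[[1,-1,0.2],[0,0,0.15]],[[1,-1,0.2],[0,0,0.15]],[[1,-1,0.2],[0,0,0.15]],[[1,-1,0.2],[0,0,0.15]],[[1,-1,0.2],[0,0,0.15]],[[1,-1,0.2],[0,0,0.15]],[[1,-1,0.2],[0,0,0.15]],[[1,-1,0.2],[0,0,0.15]]]}'
python3 -m crank '{"steps":[[[1,-1,0.2],[0,0,0.15]],[[1,-1,0.2],[0,0,0.15]],[[1,-1,0.2],[0,0,0.15]],[[1,-1,0.2],[0,0,0.15]],[[1,-1,0.2],[0,0,0.15]],[[1,-0.8,0.2],[0,0,0.15]],[[1,-0.7,0.2],[0,0,0.15]],[[1,-0.5,0.2],[0,0,0.15]],[[1,-0.5,0],[0,0,0]],[[0.6,-0.2,0],[0,0,0]]]}'
python3 -m crank '{"steps":[[[0,0,0],[0,0,0]],[[0,0,0],[0,0,0]],[[0,0,0],[0,0,0]]]}'
cat > snap.py <<'E'
import sys;from h import *;from bench import cams,monitor
c=cams.camera("wrist");n=sys.argv[1];np.savez(f"/tmp/{n}.npz",**c);cv2.imwrite(f"pics/{n}.png",c["pixels"])
s=monitor.read_state();print(n,s["time"],np.round(s["ee_pos"],4),np.round(c["T"][:3,3],3))
E
python3 snap.py wa
python3 -m crank '{"steps":[[[0,-1,0],[0,0,0]],[[0,-1,0],[0,0,0]],[[0,-1,0],[0,0,0]],[[0,-1,0],[0,0,0]],[[0,-1,0],[0,0,0]],[[0,-1,0],[0,0,0]],[[0,0,0],[0,0,0]],[[0,0,0],[0,0,0]],[[0,0,0],[0,0,0]]]}'
python3 snap.py wb
```

```text
time: 0.98
ee_pos: [0.3981, 0.3559, 0.2727]
eef_rot: [0.053, 0.999, 0.0, -0.0]
ft_force: [1.7, 1.3, 1.1]
width: 0.0867
grip_force: 0.0
time: 1.82
ee_pos: [0.6392, 0.1622, 0.3122]
eef_rot: [0.002, 1.0, -0.001, 0.0]
ft_force: [-0.1, -0.2, -0.1]
width: 0.0869
grip_force: 0.0
time: 2.07
ee_pos: [0.6367, 0.1655, 0.3123]
eef_rot: [0.001, 1.0, 0.0, -0.0]
ft_force: [-0.6, 0.5, -0.5]
width: 0.087
grip_force: 0.0
wa 2.1167 [0.6366 0.1657 0.3126] [0.565 0.165 0.475]
time: 2.87
ee_pos: [0.6369, 0.0163, 0.3129]
eef_rot: [0.0, 1.0, 0.001, 0.0]
ft_force: [-0.2, 0.3, 0.5]
width: 0.087
grip_force: 0.0
wb 2.9167 [0.637  0.0168 0.3127] [0.565 0.015 0.476]
```

```bash
cat > meas.py <<'E'
import sys;from h import *
def rects(n,names,z=None):
  c=dict(np.load(f"/tmp/{n}.npz"));c["pixels"][232:]=255;out={}
  for k in names:
    for b in blobs(c,k,700):
      if b[:,0].min()<=1 or b[:,0,0].max()>=510 or b[:,0,1].max()>=228:continue
      zz=z if z is not None else (.012 if k in("wood","black") else .046)
      p=onplane(c,b[:,0],zz)[:,:2]*1000
      q=cv2.minAreaRect(p.astype(np.float32))
      if not(45<min(q[1])<90 and 75<max(q[1])<125):continue
      a=q[2]+(90 if q[1][0]<q[1][1] else 0);a=(a+90)%180-90
      m=cv2.moments(b);uv=(m["m10"]/m["m00"],m["m01"]/m["m00"])
      print(n,k,"px",np.round(uv),"c",np.round(q[0],1),"size",np.round(sorted(q[1]),1),"yaw",round(a,1));out[k]=(c,uv)
  return out
if __name__=="__main__":
  A=rects(sys.argv[1],HSV);B=rects(sys.argv[2],HSV)
  for k in A:
    if k in B: p,e=tri(*A[k],*B[k]);print(k,"tri",np.round(p,4),"gap",round(e,4))
E
python3 meas.py wa wb; python3 -c "
import cv2,numpy as np
cv2.imwrite('pics/ab.png',np.vstack([cv2.imread('pics/wa.png')[:240],cv2.imread('pics/wb.png')[:240]]))"
```

```text
wa red px [304. 157.] c [636.3 235.1] size [59.6 92.8] yaw 25.1
wa green px [149. 161.] c [643.2  14.9] size [68.4 88.9] yaw 4.8
wb red px [404. 156.] c [636.  229.2] size [70.1 98.2] yaw 25.4
wb green px [250. 161.] c [642.8   9.7] size [58.4 90.9] yaw 4.9
wb wood px [ 96. 155.] c [ 640.3 -229.1] size [ 72.7 102.2] yaw -27.9
red tri [0.6377 0.2377 0.0294] gap 0.001
green tri [0.6437 0.0095 0.036 ] gap 0.0002
```

View pics/ab.png

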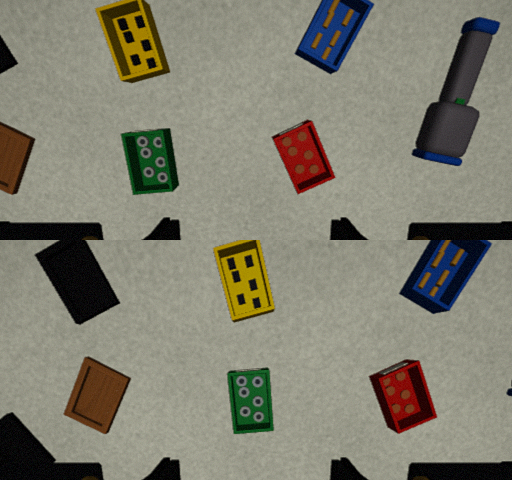

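Both crops show green at (150,161)/(250,400), red at (303,157)/(403,396), yellow at (133,40)/(244,280) and blue at (335,35)/(445,275). The wooden dock's recess is clear at (97,395) and the black dock is at (78,282). Next I'll look at the docks from two places.

```bash
python3 -m crank '{"steps":[[[-0.6,-1,0],[0,0,0]],[[-0.5,-1,0],[0,0,0]],[[0,-1,0],[0,0,0]],[[0,-1,0],[0,0,0]],[[0,-1,0],[0,0,0]],[[0,-1,0],[0,0,0]],[[0,0,0],[0,0,0]],[[0,0,0],[0,0,0]],[[0,0,0],[0,0,0]]]}' >/dev/null
python3 snap.py wc
python3 -m crank '{"steps":[[[0,-1,0],[0,0,0]],[[0,-1,0],[0,0,0]],[[0,-1,0],[0,0,0]],[[0,-1,0],[0,0,0]],[[0,0,0],[0,0,0]],[[0,0,0],[0,0,0]],[[0,0,0],[0,0,0]]]}' |head -2
python3 snap.py wd
python3 meas.py wc wd
python3 - <<'E'
from h import *
for n in("wc","wd"):
  c=dict(np.load(f"/tmp/{n}.npz"))
  for k in("black","wood","green","yellow"):
    for b in blobs(c,k,700):
      m=np.zeros((384,512),np.uint8);cv2.drawContours(m,[b],-1,1,-1);m[215:]=0
      v,u=np.nonzero(m)
      if len(u)<700 or not len(u): continue
      z=depth(c,np.c_[u,v]);print(n,k,np.round(z[:,:2].mean(0),3),"z pct 5,25,50,75,95",np.round(np.percentile(z[:,2]*1000,[5,25,50,75,95])))
im=[cv2.convertScaleAbs(cv2.imread(f'pics/{n}.png')[:230],alpha=3,beta=0) for n in("wc","wd")]
cv2.imwrite('pics/cd.png',np.vstack(im))
E
```

```text
wc 3.7167 [ 0.6101 -0.1328  0.3124] [ 0.538 -0.134  0.475]
time: 4.3
ee_pos: [0.6104, -0.233, 0.3124]
wd 4.35 [ 0.6105 -0.2327  0.3125] [ 0.539 -0.234  0.475]
wc green px [352. 178.] c [641.8   5.6] size [66.3 93.3] yaw 5.0
wc yellow px [358.  59.] c [482.1  -0.9] size [66.2 90. ] yaw 14.4
wc wood px [193. 172.] c [ 640.2 -230.7] size [ 69.9 101. ] yaw -28.0
wc black px [184.  58.] c [ 474.7 -233.5] size [69.4 99.9] yaw 25.1
wd green px [420. 179.] c [641.4   3.9] size [69.  94.8] yaw 4.7
wd yellow px [433.  59.] c [481.4   2.1] size [60.2 90. ] yaw 14.3
wd wood px [256. 172.] c [ 640.4 -231. ] size [70.1 99.8] yaw -27.8
wd black px [254.  57.] c [ 474.5 -234. ] size [68.7 99.1] yaw 25.3
green tri [0.641  0.008  0.0461] gap 0.0004
yellow tri [0.4796 0.0017 0.0462] gap 0.0
wood tri [ 0.6391 -0.2309  0.0102] gap 0.0004
black tri [ 0.4723 -0.2345  0.0093] gap 0.0002
wc black [ 0.695 -0.382] z pct 5,25,50,75,95 [ 2.  3.  8. 12. 13.]
wc black [ 0.473 -0.235] z pct 5,25,50,75,95 [ 2.  3.  5. 12. 13.]
wc wood [ 0.639 -0.231] z pct 5,25,50,75,95 [ 2.  3.  5. 12. 13.]
wc green [0.645 0.014] z pct 5,25,50,75,95 [11. 13. 19. 45. 47.]
wc yellow [0.478 0.008] z pct 5,25,50,75,95 [10. 12. 19. 45. 47.]
wd black [ 0.694 -0.382] z pct 5,25,50,75,95 [ 2.  3. 10. 12. 13.]
wd black [ 0.609 -0.594] z pct 5,25,50,75,95 [ 2.  3.  5. 12. 13.]
wd black [ 0.473 -0.234] z pct 5,25,50,75,95 [ 2.  3.  5. 12. 14.]
wd wood [ 0.64  -0.231] z pct 5,25,50,75,95 [ 2.  3.  5. 12. 13.]
wd green [0.645 0.017] z pct 5,25,50,75,95 [11. 15. 24. 45. 47.]
wd yellow [0.478 0.011] z pct 5,25,50,75,95 [11. 12. 21. 45. 47.]
```

View pics/cd.png

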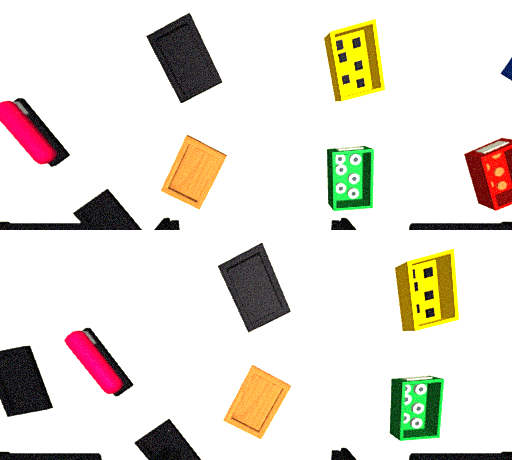

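The boosted views show the black dock at (184,58)/(254,287), the wooden dock at (193,172)/(256,402), both with recesses, plus yellow, green and a corner of the stapler. Dock heights come out at 10–12 mm. Next I'll pin the bin rims using only the rim-height points.

```bash
cat > rim.py <<'E'
import sys;from h import *
def rim(n,names,lo=.040,hi=.052,rows=215):
  c=dict(np.load(f"/tmp/{n}.npz"))
  for k in names:
    for b in blobs(c,k,500):
      m=np.zeros((384,512),np.uint8);cv2.drawContours(m,[b],-1,1,-1);m=cv2.dilate(m,np.ones((5,5)));m[rows:]=0
      v,u=np.nonzero(m);p=depth(c,np.c_[u,v]);s=(p[:,2]>lo)&(p[:,2]<hi)
      m2=np.zeros((384,512),np.uint8);m2[v[s],u[s]]=1
      if s.sum()<100:continue
      _,lab,st,_=cv2.connectedComponentsWithStats(m2);l=1+np.argmax(st[1:,4]);v,u=np.nonzero(lab==l)
      p=onplane(c,np.c_[u,v],(lo+hi)/2)*1000;q=cv2.minAreaRect(p[:,:2].astype(np.float32))
      a=q[2]+(90 if q[1][0]<q[1][1] else 0)
      print(n,k,"rim c",np.round(q[0],1),"size",np.round(sorted(q[1]),1),"yaw",round((a+90)%180-90,1),"v",v.min(),v.max(),"u",u.min(),u.max())
if __name__=="__main__": 
  for n in sys.argv[1].split(","): rim(n,sys.argv[2].split(","),*map(float,sys.argv[3:5]))
E
python3 rim.py wa,wb,wc,wd green,red,yellow,blue
python3 rim.py wc,wd black,wood 0.009 0.015
```

```text
wa green rim c [643.4  10.5] size [62. 90.] yaw 4.8 v 130 194 u 121 173
wa red rim c [637.1 235. ] size [59.9 90.6] yaw 25.1 v 121 193 u 273 334
wa yellow rim c [481.6   3. ] size [61.4 90.9] yaw 14.4 v 0 80 u 95 163
wa blue rim c [467.4 267.2] size [60.1 91.2] yaw -27.3 v 0 71 u 298 373
wb green rim c [643.4   9.2] size [59.9 90.2] yaw 4.8 v 129 193 u 227 273
wb red rim c [637.2 233.9] size [61.8 91.3] yaw 25.0 v 120 193 u 377 436
wb yellow rim c [481.5   2. ] size [59.9 90.4] yaw 14.3 v 0 80 u 213 274
wb blue rim c [467.4 265.9] size [62.1 92.5] yaw -27.4 v 0 70 u 410 491
wc green rim c [643.3   8.3] size [61.4 90.6] yaw 4.8 v 148 210 u 331 373
wc red rim c [640.2 225.7] size [49.1 92.8] yaw 24.9 v 142 210 u 478 511
wc red rim c [ 576.6 -461.5] size [24.  88.2] yaw 33.3 v 103 162 u 0 46
wc yellow rim c [481.5   0.8] size [61.7 89.8] yaw 14.4 v 19 100 u 328 384
wd green rim c [643.2   7.5] size [62.9 91. ] yaw 4.9 v 148 210 u 398 443
wd red rim c [ 575.9 -463.2] size [24.5 91.9] yaw 33.3 v 102 162 u 64 115
wd yellow rim c [481.6   0.5] size [62.5 89.8] yaw 14.3 v 18 100 u 405 458
wc black rim c [ 687.9 -386.7] size [40.5 87.4] yaw 90.0 v 190 214 u 72 126
wc black rim c [ 577.4 -464.5] size [ 35.7 105.6] yaw 32.2 v 97 166 u 13 67
wc black rim c [ 474.3 -234.3] size [ 70.1 100.2] yaw 25.2 v 12 102 u 145 221
wc wood rim c [ 640.3 -231.5] size [ 69.9 100.2] yaw -27.8 v 135 209 u 160 226
wd black rim c [ 687.5 -387.5] size [42.2 84.4] yaw 90.0 v 189 214 u 134 186
wd black rim c [ 606.9 -600.7] size [72.5 99.7] yaw 10.5 v 115 186 u 0 49
wd black rim c [ 474.  -234.5] size [69.9 99.7] yaw 25.3 v 12 102 u 217 290
wd wood rim c [ 640.2 -231.6] size [70.  99.7] yaw -27.9 v 135 209 u 223 290
```

Poses (mm, deg) are consistent across views:
- **Bins:** green (643.3,9.5,4.8°), red (637,235,25.1°), yellow (481.5,1.5,14.4°), blue (467.4,267,-27.3°)
- **Docks:** black (474.2,-234.4,25.2°), wood (640.2,-231.5,-27.9°)

Green goes first.

```bash
cat > go.py <<'E'
import sys,numpy as np;from bench import monitor;from scipy.spatial.transform import Rotation as R
x,y,z,a=map(float,sys.argv[1:5]);s=monitor.read_state();Y=R.from_quat(s["eef_rot"]).as_matrix()[:,1]
yaw=np.degrees(np.arctan2(Y[1],Y[0]))-90
print("t",round(s["time"],2),"tcp mm",np.round(s["ee_pos"]*1000,1),"yaw",round(yaw,2),"F",np.round(s["ft_force"],1),"w",round(s["width"]*1000,1),"grip",round(s["grip_force"],1))
print("units to go",np.round((np.array([x,y,z])-s["ee_pos"]*1000)/25,2),"turn",round(((a-yaw+90)%180-90)/5,2))
E
python3 -m crank '{"steps":[[[0.13,0.97,-0.4],[0,0,0.1]],[[0.13,0.97,-0.4],[0,0,0.1]],[[0.13,0.97,-0.4],[0,0,0.1]],[[0.13,0.97,-0.4],[0,0,0.1]],[[0.13,0.97,-0.4],[0,0,0.1]],[[0.13,0.97,-0.4],[0,0,0.1]],[[0.13,0.97,-0.4],[0,0,0.1]],[[0.13,0.97,-0.4],[0,0,0.1]],[[0.13,0.97,-0.4],[0,0,0.1]],[[0.13,0.96,-0.4],[0,0,0.1]]]}' 87 >/dev/null
python3 -m crank '{"steps":[[[0,0,-0.8],[0,0,0]],[[0,0,-0.8],[0,0,0]],[[0,0,-0.8],[0,0,0]],[[0,0,-0.8],[0,0,0]],[[0,0,-0.8],[0,0,0]],[[0,0,0],[0,0,0]],[[0,0,0],[0,0,0]],[[0,0,0],[0,0,0]]]}' >/dev/null
python3 go.py 643.3 9.5 18 4.8
```

```text
t 5.85 tcp mm [642.8   8.2 114. ] yaw 4.95 F [0.4 0.1 0.1] w 87.0 grip 0.0
units to go [ 0.02  0.05 -3.84] turn -0.03
```

```bash
python3 -m crank '{"steps":[[[0.02,0.05,-0.7],[0,0,0]],[[0,0,-0.7],[0,0,0]],[[0,0,-0.7],[0,0,0]],[[0,0,-0.7],[0,0,0]],[[0,0,-0.6],[0,0,0]],[[0,0,-0.4],[0,0,0]],[[0,0,0],[0,0,0]],[[0,0,0],[0,0,0]]]}' |head -4
python3 -m crank '{"steps":[[[0,0,0],[0,0,0]],[[0,0,0],[0,0,0]],[[0,0,0],[0,0,0]],[[0,0,0],[0,0,0]],[[0,0,0],[0,0,0]],[[0,0,0],[0,0,0]]]}' 50 30
python3 go.py 643.3 9.5 120 4.8
```

```text
time: 6.52
ee_pos: [0.6433, 0.0086, 0.0185]
eef_rot: [-0.043, 0.999, 0.0, 0.0]
ft_force: [-0.4, 0.3, 0.4]
time: 7.02
ee_pos: [0.6429, 0.0088, 0.018]
eef_rot: [-0.043, 0.999, 0.0, 0.0]
ft_force: [-0.4, 0.9, 2.6]
width: 0.0595
grip_force: 30.0
t 7.02 tcp mm [642.9   8.8  18. ] yaw 4.89 F [-0.4  0.9  2.6] w 59.5 grip 30.0
units to go [0.01 0.03 4.08] turn -0.02
```

```bash
python3 -m crank '{"steps":[[[0,0,0.3],[0,0,0]],[[0,0,0.7],[0,0,0]],[[0,0,1],[0,0,0]],[[0,0,1],[0,0,0]],[[0,0,1],[0,0,0]]]}' |tail -3
python3 -m crank '{"steps":[[[-0.5,-0.7,0],[0,0,0.4]],[[-0.68,-0.98,0],[0,0,0.4]],[[-0.68,-0.98,0],[0,0,0.4]],[[-0.68,-0.98,0],[0,0,0.4]],[[-0.68,-0.98,0],[0,0,0.4]],[[-0.68,-0.98,0],[0,0,0.4]],[[-0.68,-0.98,0],[0,0,0.4]],[[-0.68,-0.98,0],[0,0,0.4]],[[-0.68,-0.98,0],[0,0,0.4]],[[-0.68,-0.98,0],[0,0,0.4]]]}' >/dev/null
python3 -m crank '{"steps":[[[-0.13,-0.19,0],[0,0,0.05]],[[0,0,0],[0,0,0]],[[0,0,0],[0,0,0]],[[0,0,0],[0,0,0]]]}'>/dev/null
python3 go.py 473.9 -234.4 22 25.2
```

```text
ft_force: [-0.2, -0.4, -2.7]
width: 0.0596
grip_force: 30.0
t 8.6 tcp mm [ 474.7 -233.   117.6] yaw 25.2 F [ 0.4 -0.  -1.9] w 59.8 grip 30.0
units to go [-0.03 -0.05 -3.82] turn 0.0
```

```bash
python3 -m crank '{"steps":[[[-0.03,-0.05,-0.6],[0,0,0]],[[0,0,-0.8],[0,0,0]],[[0,0,-0.8],[0,0,0]],[[0,0,-0.6],[0,0,0]],[[0,0,-0.4],[0,0,0]],[[0,0,-0.2],[0,0,0]],[[0,0,-0.2],[0,0,0]],[[0,0,-0.2],[0,0,0]],[[0,0,-0.06],[0,0,0]],[[0,0,0],[0,0,0]]]}' |head -4
python3 go.py 473.9 -234.4 22 25.2
```

```text
time: 9.43
ee_pos: [0.4739, -0.2355, 0.0219]
eef_rot: [-0.218, 0.976, 0.0, 0.001]
ft_force: [-1.5, 0.5, 2.5]
t 9.43 tcp mm [ 473.9 -235.5   21.9] yaw 25.13 F [-1.5  0.5  2.5] w 59.9 grip 30.0
units to go [0.   0.04 0.  ] turn 0.01
```

```bash
python3 -m crank '{"steps":[[[0,0,0],[0,0,0]],[[0,0,0],[0,0,0]],[[0,0,0],[0,0,0]],[[0,0,0.3],[0,0,0]],[[0,0,0.7],[0,0,0]],[[0,0,1],[0,0,0]],[[0,0,1],[0,0,0]]]}' 80 |tail -3
python3 -m crank '{"steps":[[[0.3,0.2,1],[0,0,0]],[[0.3,0.2,1],[0,0,0]],[[0.3,0.2,1],[0,0,0]],[[0.3,0.2,1],[0,0,0]],[[0.3,0.2,1],[0,0,0]],[[0.3,0.2,1],[0,0,0]],[[0.3,0.2,1],[0,0,0]],[[0.3,0.2,1],[0,0,0]],[[0,0,0],[0,0,0]],[[0,0,0],[0,0,0]]]}' >/dev/null
python3 snap.py g1; python3 rim.py g1 green .043 .056
```

```text
ft_force: [0.5, 0.2, 0.1]
width: 0.0797
grip_force: 0.0
g1 10.9 [ 0.5331 -0.1957  0.2963] [ 0.469 -0.227  0.46 ]
g1 green rim c [ 474.6 -236.6] size [60.  88.4] yaw 25.1 v 70 140 u 224 270
```

View pics/g1.png

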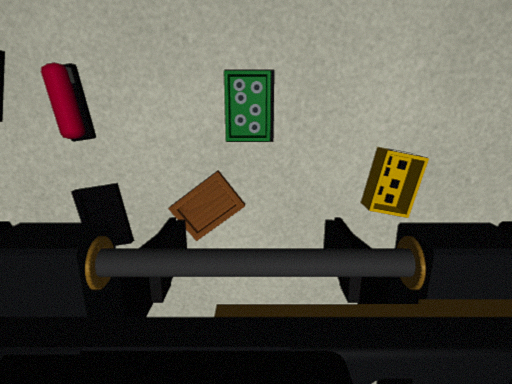

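Green sits at (249,105), centred within the black dock at the right height. Blue is next.

```bash
python3 -m crank '{"steps":[[[-0.13,0.93,-0.3],[0,0,-0.52]],[[-0.13,0.93,-0.3],[0,0,-0.52]],[[-0.13,0.93,-0.3],[0,0,-0.52]],[[-0.13,0.93,-0.3],[0,0,-0.52]],[[-0.13,0.93,-0.3],[0,0,-0.52]],[[-0.13,0.93,-0.3],[0,0,-0.52]],[[-0.13,0.93,-0.3],[0,0,-0.52]],[[-0.13,0.93,-0.3],[0,0,-0.52]],[[-0.13,0.93,-0.3],[0,0,-0.52]],[[-0.13,0.93,-0.3],[0,0,-0.52]]]}' 87 >/dev/null
python3 -m crank '{"steps":[[[-0.13,0.93,-0.4],[0,0,-0.52]],[[-0.13,0.93,-0.4],[0,0,-0.52]],[[-0.13,0.93,-0.4],[0,0,-0.52]],[[-0.13,0.93,-0.4],[0,0,-0.52]],[[-0.13,0.93,-0.4],[0,0,-0.52]],[[-0.13,0.93,-0.4],[0,0,-0.52]],[[-0.13,0.93,-0.4],[0,0,-0.52]],[[-0.13,0.93,-0.4],[0,0,-0.52]],[[-0.13,0.93,-0.4],[0,0,-0.52]],[[-0.13,0.93,-0.4],[0,0,-0.52]]]}' >/dev/null
python3 -m crank '{"steps":[[[0,0,0],[0,0,0]],[[0,0,0],[0,0,0]],[[0,0,0],[0,0,0]]]}' >/dev/null
python3 go.py 467.4 267 18 -27.3
```

```text
t 12.82 tcp mm [468.1 268.1 120.6] yaw -26.88 F [ 0.4 -0.1 -0.1] w 86.9 grip 0.0
units to go [-0.03 -0.05 -4.1 ] turn -0.08
```

```bash
python3 -m crank '{"steps":[[[-0.03,-0.05,-0.7],[0,0,-0.08]],[[0,0,-0.8],[0,0,0]],[[0,0,-0.8],[0,0,0]],[[0,0,-0.8],[0,0,0]],[[0,0,-0.6],[0,0,0]],[[0,0,-0.4],[0,0,0]],[[0,0,0],[0,0,0]],[[0,0,0],[0,0,0]]]}' |head -4
python3 -m crank '{"steps":[[[0,0,0],[0,0,0]],[[0,0,0],[0,0,0]],[[0,0,0],[0,0,0]],[[0,0,0],[0,0,0]],[[0,0,0],[0,0,0]],[[0,0,0],[0,0,0]]]}' 50 30 |tail -3
python3 go.py 467.4 267 18 -27.3
python3 -m crank '{"steps":[[[0,0,0.3],[0,0,0]],[[0,0,0.7],[0,0,0]],[[0,0,1],[0,0,0]],[[0,0,1],[0,0,0]],[[0,0,1],[0,0,0]],[[0,0,1],[0,0,0]],[[0,0,0],[0,0,0]],[[0,0,0],[0,0,0]]]}' |tail -3
python3 go.py 474.6 -236 60 25.1
```

```text
time: 13.48
ee_pos: [0.4678, 0.2675, 0.0189]
eef_rot: [0.236, 0.972, -0.0, 0.0]
ft_force: [-0.8, 0.6, 0.2]
ft_force: [-0.5, -0.9, 2.6]
width: 0.0599
grip_force: 30.0
t 13.98 tcp mm [467.6 268.4  18.9] yaw -27.27 F [-0.5 -0.9  2.6] w 59.9 grip 30.0
units to go [-0.01 -0.05 -0.04] turn -0.01
ft_force: [0.3, 0.2, -2.3]
width: 0.0597
grip_force: 30.0
t 14.65 tcp mm [468.1 268.6 145.1] yaw -27.28 F [ 0.3  0.2 -2.3] w 59.7 grip 30.0
units to go [  0.26 -20.18  -3.41] turn 10.48
```

```bash
python3 -m crank '{"steps":[[[0,-0.6,0],[0,0,0.5]],[[0,-0.98,0],[0,0,0.5]],[[0,-0.98,0],[0,0,0.5]],[[0,-0.98,0],[0,0,0.5]],[[0,-0.98,0],[0,0,0.5]],[[0,-0.98,0],[0,0,0.5]],[[0,-0.98,0],[0,0,0.5]],[[0,-0.98,0],[0,0,0.5]],[[0,-0.98,0],[0,0,0.5]],[[0,-0.98,0],[0,0,0.5]]]}' >/dev/null
python3 -m crank '{"steps":[[[0.03,-0.98,0],[0,0,0.5]],[[0.03,-0.98,0],[0,0,0.5]],[[0.03,-0.98,0],[0,0,0.5]],[[0.03,-0.98,0],[0,0,0.5]],[[0.03,-0.98,0],[0,0,0.5]],[[0.03,-0.98,0],[0,0,0.5]],[[0.03,-0.98,0],[0,0,0.5]],[[0.03,-0.98,0],[0,0,0.5]],[[0.02,-0.98,0],[0,0,0.5]],[[0,-0.98,0],[0,0,0.5]]]}' >/dev/null
python3 -m crank '{"steps":[[[0,-0.9,0],[0,0,0.48]],[[0,0,0],[0,0,0]],[[0,0,0],[0,0,0]],[[0,0,0],[0,0,0]]]}' |tail -3
python3 go.py 474.6 -236.2 60.9 25.1
```

```text
ft_force: [0.4, 0.7, -1.7]
width: 0.0599
grip_force: 30.0
t 16.65 tcp mm [ 473.4 -234.   142.6] yaw 25.11 F [ 0.4  0.7 -1.7] w 59.9 grip 30.0
units to go [ 0.05 -0.09 -3.27] turn -0.0
```

```bash
python3 -m crank '{"steps":[[[0.05,-0.08,-0.6],[0,0,0]],[[0,0,-0.7],[0,0,0]],[[0,0,-0.7],[0,0,0]],[[0,0,-0.4],[0,0,0]],[[0,0,-0.2],[0,0,0]],[[0,0,-0.2],[0,0,0]],[[0,0,-0.2],[0,0,0]],[[0,0,-0.2],[0,0,0]],[[0,0,-0.1],[0,0,0]],[[0,0,0],[0,0,0]]]}' |head -4
python3 go.py 474.6 -236.2 60.9 25.1
```

```text
time: 17.48
ee_pos: [0.4754, -0.2368, 0.0612]
eef_rot: [-0.217, 0.976, 0.0, 0.0]
ft_force: [-0.8, -0.8, -0.8]
t 17.48 tcp mm [ 475.4 -236.8   61.2] yaw 25.12 F [-0.8 -0.8 -0.8] w 59.8 grip 30.0
units to go [-0.03  0.03 -0.01] turn -0.0
```

Height matches a seated fit. Releasing, rising and looking again from above.

```bash
python3 -m crank '{"steps":[[[0,0,-0.04],[0,0,0]],[[0,0,0],[0,0,0]],[[0,0,0],[0,0,0]],[[0,0,0],[0,0,0]],[[0,0,0.3],[0,0,0]],[[0,0,0.7],[0,0,0]],[[0,0,1],[0,0,0]],[[0,0,1],[0,0,0]]]}' 80 |tail -3
python3 -m crank '{"steps":[[[0.3,0.2,1],[0,0,0]],[[0.3,0.2,1],[0,0,0]],[[0.3,0.2,1],[0,0,0]],[[0.3,0.2,1],[0,0,0]],[[0.3,0.2,1],[0,0,0]],[[0.3,0.2,1],[0,0,0]],[[0.3,0.2,1],[0,0,0]],[[0.3,0.2,1],[0,0,0]],[[0,0,0],[0,0,0]],[[0,0,0],[0,0,0]]]}' >/dev/null
python3 snap.py b1; python3 rim.py b1 blue .082 .094
python3 - <<'E'
from h import *
c=dict(np.load("/tmp/b1.npz"))
for b in blobs(c,"blue",500):
  m=np.zeros((384,512),np.uint8);cv2.drawContours(m,[b],-1,1,-1);v,u=np.nonzero(m);p=depth(c,np.c_[u,v]);p=p[p[:,2]>.075]*1000
  if len(p)<100:continue
  P=np.c_[p[:,:2]-p[:,:2].mean(0),np.ones(len(p))];s=np.linalg.lstsq(P,p[:,2],rcond=None)[0];print("rim z",np.median(p[:,2]),"tilt",s[:2])
E
python3 go.py 481.5 1.5 18 14.4
```

```text
ft_force: [0.1, 0.6, 0.9]
width: 0.0799
grip_force: 0.0
b1 19.0333 [ 0.5351 -0.197   0.3353] [ 0.471 -0.228  0.499]
b1 blue rim c [ 474.8 -238.6] size [59.9 89.6] yaw 25.2 v 68 139 u 223 270
rim z 88.17655235313099 tilt [-0.03290726  0.09243238]
t 19.03 tcp mm [ 535.1 -197.   335.3] yaw 25.12 F [-0.5  0.9  0.6] w 80.1 grip 0.0
units to go [ -2.14   7.94 -12.69] turn -2.14
```

View pics/b1.png

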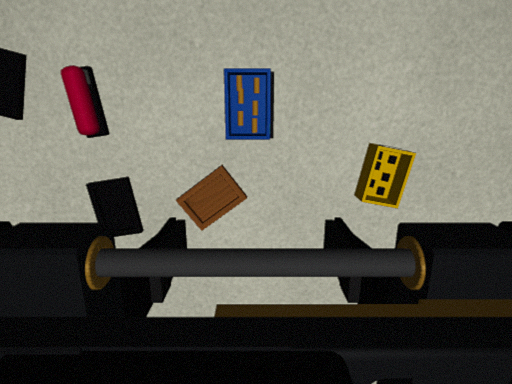

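```bash
python3 - <<'E'
from h import *
c=dict(np.load("/tmp/b1.npz"));a=np.radians(25.2)
v,u=np.mgrid[55:150,210:285];p=depth(c,np.c_[u.ravel(),v.ravel()])*1000
q=(p[:,:2]-[474.8,-238.6])@np.array([[np.cos(a),-np.sin(a)],[np.sin(a),np.cos(a)]])
for n,s in dict(px=(abs(q[:,0]-42.5)<1.5)&(abs(q[:,1])<25),mx=(abs(q[:,0]+42.5)<1.5)&(abs(q[:,1])<25),py=(abs(q[:,1]-27.5)<1.5)&(abs(q[:,0])<38),my=(abs(q[:,1]+27.5)<1.5)&(abs(q[:,0])<38)).items():
  print(n,s.sum(),np.round(np.median(p[s,2]),1))
E
```

```text
px 74 88.3
mx 120 88.2
py 144 88.5
my 142 88.4
```

Blue sits at (248,103). All four rim edges measure 88.2–88.5 mm against the 88 mm expected, so it is level and seated. Yellow is next.

```bash
python3 -m crank '{"steps":[[[-0.21,0.8,-0.6],[0,0,-0.21]],[[-0.21,0.8,-0.8],[0,0,-0.21]],[[-0.21,0.8,-0.9],[0,0,-0.21]],[[-0.21,0.8,-0.9],[0,0,-0.21]],[[-0.21,0.8,-0.9],[0,0,-0.21]],[[-0.21,0.8,-0.9],[0,0,-0.21]],[[-0.21,0.8,-0.9],[0,0,-0.21]],[[-0.21,0.8,-0.9],[0,0,-0.21]],[[-0.21,0.8,-0.9],[0,0,-0.21]],[[-0.21,0.74,-0.9],[0,0,-0.21]]]}' 87 >/dev/null
python3 -m crank '{"steps":[[[0,0,0],[0,0,0]],[[0,0,0],[0,0,0]],[[0,0,0],[0,0,0]]]}' >/dev/null
python3 go.py 481.5 1.5 18 14.4
```

```text
t 20.12 tcp mm [482.5   0.8 120.2] yaw 14.6 F [ 0.2 -0.2 -0.4] w 87.1 grip 0.0
units to go [-0.04  0.03 -4.09] turn -0.04
```

```bash
python3 -m crank '{"steps":[[[-0.03,0.03,-0.7],[0,0,-0.04]],[[0,0,-0.8],[0,0,0]],[[0,0,-0.8],[0,0,0]],[[0,0,-0.8],[0,0,0]],[[0,0,-0.6],[0,0,0]],[[0,0,-0.4],[0,0,0]],[[0,0,0],[0,0,0]],[[0,0,0],[0,0,0]]]}' |head -4
python3 -m crank '{"steps":[[[0,0,0],[0,0,0]],[[0,0,0],[0,0,0]],[[0,0,0],[0,0,0]],[[0,0,0],[0,0,0]],[[0,0,0],[0,0,0]],[[0,0,0],[0,0,0]]]}' 50 30 |tail -3
python3 go.py 481.5 1.5 18 14.4
python3 -m crank '{"steps":[[[0,0,0.3],[0,0,0]],[[0,0,0.7],[0,0,0]],[[0,0,1],[0,0,0]],[[0,0,1],[0,0,0]],[[0,0,1],[0,0,0]],[[0,0,1],[0,0,0]],[[0,0,1],[0,0,0]],[[0,0,0],[0,0,0]],[[0,0,0],[0,0,0]]]}' |tail -3
python3 go.py 474.8 -236.8 98 25.1
```

```text
time: 20.78
ee_pos: [0.4824, 0.0018, 0.0181]
eef_rot: [-0.125, 0.992, -0.0, 0.0]
ft_force: [0.2, 0.4, -0.6]
ft_force: [-0.3, 0.8, 4.4]
width: 0.0596
grip_force: 30.0
t 21.28 tcp mm [482.2   2.6  17.9] yaw 14.43 F [-0.3  0.8  4.4] w 59.6 grip 30.0
units to go [-0.03 -0.04  0.  ] turn -0.01
ft_force: [-0.1, -0.5, -2.9]
width: 0.0599
grip_force: 30.0
t 22.03 tcp mm [482.5   2.4 168.9] yaw 14.42 F [-0.1 -0.5 -2.9] w 59.9 grip 30.0
units to go [-0.31 -9.57 -2.83] turn 2.14
```

```bash
python3 -m crank '{"steps":[[[0,-0.6,0],[0,0,0.2]],[[-0.03,-0.95,0],[0,0,0.2]],[[-0.03,-0.95,0],[0,0,0.2]],[[-0.03,-0.95,0],[0,0,0.2]],[[-0.03,-0.95,0],[0,0,0.2]],[[-0.03,-0.95,0],[0,0,0.2]],[[-0.03,-0.95,0],[0,0,0.2]],[[-0.03,-0.95,0],[0,0,0.2]],[[-0.03,-0.95,0],[0,0,0.2]],[[-0.03,-0.95,0],[0,0,0.2]]]}' >/dev/null
python3 -m crank '{"steps":[[[0,-0.4,0],[0,0,0.14]],[[0,0,0],[0,0,0]],[[0,0,0],[0,0,0]],[[0,0,0],[0,0,0]],[[0,0,0],[0,0,0]]]}' |tail -3
python3 go.py 475.6 -236.4 98 25.1
```

```text
ft_force: [0.5, -0.4, -2.7]
width: 0.0597
grip_force: 30.0
t 23.28 tcp mm [ 475.2 -235.   167.1] yaw 25.21 F [ 0.5 -0.4 -2.7] w 59.7 grip 30.0
units to go [ 0.01 -0.06 -2.76] turn -0.02
```

```bash
python3 -m crank '{"steps":[[[0.01,-0.05,-0.5],[0,0,0]],[[0,0,-0.6],[0,0,0]],[[0,0,-0.5],[0,0,0]],[[0,0,-0.3],[0,0,0]],[[0,0,-0.2],[0,0,0]],[[0,0,-0.2],[0,0,0]],[[0,0,-0.2],[0,0,0]],[[0,0,-0.2],[0,0,0]],[[0,0,-0.08],[0,0,0]],[[0,0,0],[0,0,0]]]}' |head -4
python3 go.py 475.6 -236.4 98 25.1
```

```text
time: 24.12
ee_pos: [0.4756, -0.2376, 0.0982]
eef_rot: [-0.217, 0.976, 0.0, 0.0]
ft_force: [0.7, 0.2, -2.2]
t 24.12 tcp mm [ 475.6 -237.6   98.2] yaw 25.12 F [ 0.7  0.2 -2.2] w 59.6 grip 30.0
units to go [ 0.    0.05 -0.01] turn -0.0
```

```bash
python3 -m crank '{"steps":[[[0,0,-0.05],[0,0,0]],[[0,0,0],[0,0,0]],[[0,0,0],[0,0,0]]]}' |sed -n 2,4p
python3 -m crank '{"steps":[[[0,0,0],[0,0,0]],[[0,0,0],[0,0,0]],[[0,0,0],[0,0,0]],[[0,0,0.3],[0,0,0]],[[0,0,0.7],[0,0,0]],[[0,0,1],[0,0,0]],[[0,0,1],[0,0,0]]]}' 80 |tail -3
python3 -m crank '{"steps":[[[0.3,0.2,1],[0,0,0]],[[0.3,0.2,1],[0,0,0]],[[0.3,0.2,1],[0,0,0]],[[0.3,0.2,1],[0,0,0]],[[0.3,0.2,1],[0,0,0]],[[0.3,0.2,1],[0,0,0]],[[0.3,0.2,1],[0,0,0]],[[0.3,0.2,0],[0,0,0]],[[0,0,0],[0,0,0]],[[0,0,0],[0,0,0]]]}' >/dev/null
python3 snap.py y1; python3 rim.py y1 yellow .120 .132
cat > edges.py <<'E'
import sys;from h import *
n=sys.argv[1];X,Y,a,z=map(float,sys.argv[2:6]);a=np.radians(a);c=dict(np.load(f"/tmp/{n}.npz"))
v,u=np.mgrid[0:215,0:512];p=depth(c,np.c_[u.ravel(),v.ravel()])*1000
q=(p[:,:2]-[X,Y])@np.array([[np.cos(a),-np.sin(a)],[np.sin(a),np.cos(a)]]);x,y=q.T
for k,s in dict(px=(abs(x-42.5)<1.5)&(abs(y)<25),mx=(abs(x+42.5)<1.5)&(abs(y)<25),py=(abs(y-27.5)<1.5)&(abs(x)<38),my=(abs(y+27.5)<1.5)&(abs(x)<38)).items(): print(k,s.sum(),np.round(np.median(p[s,2]),1),"expect",z)
E
python3 edges.py y1 475 -238.5 25.2 126
python3 go.py 637 235 18 25.1
```

```text
ee_pos: [0.4757, -0.2377, 0.0979]
eef_rot: [-0.217, 0.976, 0.0, 0.0]
ft_force: [-4.6, 2.5, 9.9]
ft_force: [0.7, -0.6, 0.4]
width: 0.0796
grip_force: 0.0
y1 25.8333 [ 0.5348 -0.1978  0.3459] [ 0.471 -0.229  0.509]
y1 yellow rim c [ 475.2 -239.4] size [59.9 88.3] yaw 25.1 v 67 142 u 220 270
px 114 126.5 expect 126.0
mx 101 126.3 expect 126.0
py 146 126.5 expect 126.0
my 178 126.4 expect 126.0
t 25.83 tcp mm [ 534.8 -197.8  345.9] yaw 25.11 F [-0.9  0.1 -0.5] w 80.1 grip 0.0
units to go [  4.09  17.31 -13.12] turn -0.0
```

View pics/y1.png

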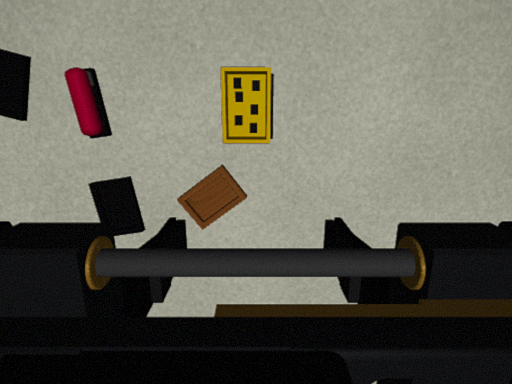

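Yellow sits at (246,105) on top of the stack. Its rim is level at 126.4 mm (126 expected). Red is next.

```bash
python3 -m crank '{"steps":[[[0.22,0.96,-0.2],[0,0,0]],[[0.22,0.96,-0.3],[0,0,0]],[[0.22,0.96,-0.5],[0,0,0]],[[0.23,0.96,-0.5],[0,0,0]],[[0.23,0.96,-0.5],[0,0,0]],[[0.23,0.96,-0.5],[0,0,0]],[[0.23,0.96,-0.5],[0,0,0]],[[0.23,0.96,-0.5],[0,0,0]],[[0.23,0.96,-0.5],[0,0,0]],[[0.23,0.96,-0.5],[0,0,0]]]}' 87 >/dev/null
python3 -m crank '{"steps":[[[0.23,0.96,-0.5],[0,0,0]],[[0.23,0.96,-0.5],[0,0,0]],[[0.23,0.96,-0.6],[0,0,0]],[[0.23,0.96,-0.6],[0,0,0]],[[0.23,0.96,-0.6],[0,0,0]],[[0.23,0.96,-0.6],[0,0,0]],[[0.22,0.96,-0.6],[0,0,0]],[[0.22,0.96,-0.5],[0,0,0]],[[0,0,0],[0,0,0]],[[0,0,0],[0,0,0]]]}' >/dev/null
python3 -m crank '{"steps":[[[0,0,0],[0,0,0]],[[0,0,0],[0,0,0]]]}' >/dev/null
python3 go.py 637 235 18 25.1
```

```text
t 27.67 tcp mm [638.1 232.4 122.4] yaw 25.0 F [ 0.2 -0.3 -0.1] w 86.6 grip 0.0
units to go [-0.04  0.1  -4.17] turn 0.02
```

```bash
python3 -m crank '{"steps":[[[-0.04,0.08,-0.7],[0,0,0]],[[0,0,-0.8],[0,0,0]],[[0,0,-0.8],[0,0,0]],[[0,0,-0.8],[0,0,0]],[[0,0,-0.6],[0,0,0]],[[0,0,-0.47],[0,0,0]],[[0,0,0],[0,0,0]],[[0,0,0],[0,0,0]]]}' |head -4
python3 -m crank '{"steps":[[[0,0,0],[0,0,0]],[[0,0,0],[0,0,0]],[[0,0,0],[0,0,0]],[[0,0,0],[0,0,0]],[[0,0,0],[0,0,0]],[[0,0,0],[0,0,0]]]}' 50 30 |tail -3
python3 go.py 637 235 18 25.1
python3 -m crank '{"steps":[[[0,0,0.3],[0,0,0]],[[0,0,0.7],[0,0,0]],[[0,0,1],[0,0,0]],[[0,0,1],[0,0,0]],[[0,0,1],[0,0,0]],[[0,0,0],[0,0,0]],[[0,0,0],[0,0,0]]]}' |tail -3
python3 go.py 640.2 -231.5 22 -27.9
```

```text
time: 28.33
ee_pos: [0.6369, 0.2356, 0.018]
eef_rot: [-0.217, 0.976, -0.0, -0.0]
ft_force: [0.8, -0.5, 0.2]
ft_force: [-0.1, -1.5, 3.0]
width: 0.0595
grip_force: 30.0
t 28.83 tcp mm [636.9 236.5  18. ] yaw 25.13 F [-0.1 -1.5  3. ] w 59.5 grip 30.0
units to go [ 0.   -0.06  0.  ] turn -0.01
ft_force: [0.3, -1.2, -1.8]
width: 0.0597
grip_force: 30.0
t 29.42 tcp mm [637.6 236.7 119.6] yaw 25.12 F [ 0.3 -1.2 -1.8] w 59.7 grip 30.0
units to go [  0.1  -18.73  -3.91] turn -10.6
```

```bash
python3 -m crank '{"steps":[[[0,-0.6,0],[0,0,-0.5]],[[0,-0.98,0],[0,0,-0.55]],[[0,-0.98,0],[0,0,-0.55]],[[0,-0.98,0],[0,0,-0.55]],[[0,-0.98,0],[0,0,-0.55]],[[0,-0.98,0],[0,0,-0.55]],[[0,-0.98,0],[0,0,-0.55]],[[0,-0.98,0],[0,0,-0.55]],[[0,-0.98,0],[0,0,-0.55]],[[0,-0.98,0],[0,0,-0.55]]]}' >/dev/null
python3 -m crank '{"steps":[[[0.01,-0.98,0],[0,0,-0.55]],[[0.01,-0.98,0],[0,0,-0.55]],[[0.01,-0.98,0],[0,0,-0.55]],[[0.01,-0.98,0],[0,0,-0.55]],[[0.01,-0.98,0],[0,0,-0.55]],[[0.01,-0.98,0],[0,0,-0.55]],[[0.01,-0.98,0],[0,0,-0.55]],[[0.01,-0.98,0],[0,0,-0.55]],[[0.01,-0.98,0],[0,0,-0.55]],[[0.01,-0.46,0],[0,0,-0.2]]]}' >/dev/null
python3 -m crank '{"steps":[[[0,0,0],[0,0,0]],[[0,0,0],[0,0,0]],[[0,0,0],[0,0,0]],[[0,0,0],[0,0,0]]]}' |tail -3
python3 go.py 640.2 -231 22 -27.9
```

```text
ft_force: [-0.4, 0.4, -1.9]
width: 0.0598
grip_force: 30.0
t 31.42 tcp mm [ 639.7 -229.2  117.5] yaw -27.73 F [-0.4  0.4 -1.9] w 59.8 grip 30.0
units to go [ 0.02 -0.07 -3.82] turn -0.03
```

```bash
python3 -m crank '{"steps":[[[0.02,-0.04,-0.6],[0,0,-0.03]],[[0,0,-0.8],[0,0,0]],[[0,0,-0.8],[0,0,0]],[[0,0,-0.6],[0,0,0]],[[0,0,-0.3],[0,0,0]],[[0,0,-0.2],[0,0,0]],[[0,0,-0.2],[0,0,0]],[[0,0,-0.2],[0,0,0]],[[0,0,-0.16],[0,0,0]],[[0,0,0],[0,0,0]]]}' |sed -n 2,4p
python3 go.py 640.2 -231 22 -27.9
```

```text
ee_pos: [0.6403, -0.2323, 0.0218]
eef_rot: [0.242, 0.97, 0.0, 0.001]
ft_force: [0.5, -0.5, -1.4]
t 32.25 tcp mm [ 640.3 -232.3   21.8] yaw -28.02 F [ 0.5 -0.5 -1.4] w 59.7 grip 30.0
units to go [-0.    0.05  0.01] turn 0.02
```

```bash
python3 -m crank '{"steps":[[[0,0,-0.04],[0,0,0]],[[0,0,0],[0,0,0]],[[0,0,0],[0,0,0]],[[0,0,0],[0,0,0]],[[0,0,0.3],[0,0,0]],[[0,0,0.7],[0,0,0]],[[0,0,1],[0,0,0]],[[0,0,1],[0,0,0]]]}' 80 |tail -3
python3 -m crank '{"steps":[[[0.3,-0.15,1],[0,0,0]],[[0.3,-0.15,1],[0,0,0]],[[0.3,-0.15,1],[0,0,0]],[[0.3,-0.15,1],[0,0,0]],[[0.3,-0.15,1],[0,0,0]],[[0.3,-0.15,1],[0,0,0]],[[0.3,-0.15,1],[0,0,0]],[[0.3,-0.15,1],[0,0,0]],[[0,0,0],[0,0,0]],[[0,0,0],[0,0,0]]]}' >/dev/null
python3 snap.py r1; python3 rim.py r1 red .044 .056; python3 rim.py r1 yellow .120 .132
python3 edges.py r1 640.5 -232 -27.9 50
python3 - <<'E'
from bench import cams;import cv2
s=cams.camera("side")["pixels"];cv2.imwrite("pics/fin.png",cv2.vconcat([cv2.imread("pics/r1.png")[:220],cv2.resize(s[90:300],(512,210))]))
E
```

```text
ft_force: [1.5, 1.1, -0.4]
width: 0.0799
grip_force: 0.0
r1 33.8 [ 0.6996 -0.2623  0.2953] [ 0.637 -0.229  0.459]
r1 red rim c [ 640.6 -233.4] size [59.9 88.6] yaw -28.1 v 73 143 u 230 277
px 93 50.3 expect 50.0
mx 118 50.3 expect 50.0
py 118 50.4 expect 50.0
my 236 49.7 expect 50.0
```

View pics/fin.png

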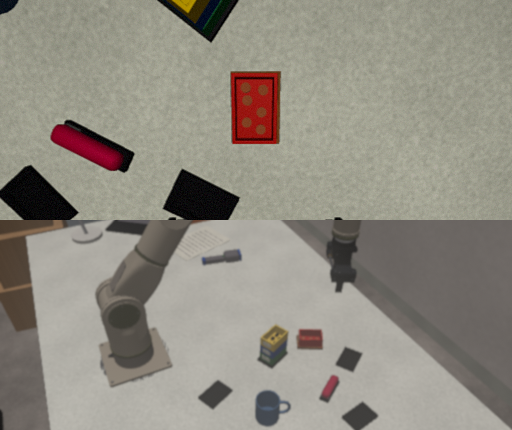

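Red is level and home in the wooden dock at (256,107), with its rim at 50 mm. The side view shows the stack upright at (273,346), and the scanner, stapler and mug have not moved. Handing in.

```bash
python3 -c "
from bench import ticket;print(ticket.close_job())"
```

```text
the job is handed in; nothing more can be done
None
```

Green, blue and yellow are stacked in that order on the leftmost black dock and red sits alone on the wooden dock; rim heights were within 0.5 mm of seated for blue, yellow and red, green matched by gripper height, the scanner, stapler and mug were left alone, and the job was handed in at about 34 s.

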